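Torque down the screw of the round flask press

TASK

On this casting bench two small screw presses each have a click-type torque wrench standing on their screw. Tighten the press that holds the round brass flask: turn its wrench handle clockwise (seen from above) until the screw is fully home and the handle breaks over at its hinge, without forcing the bent handle on to the end of its hinge travel; then ease off and let go so that the handle straightens and the screw stays tight. Leave the wrench on the other press, with the rectangular mould, alone.

Things in the scene. Friction and masses are not known exactly. Their poses are not given: they have to be found in the camera images.
- round_press: Fixed grey press holding the round brass flask (100 mm across). Base plate 150 x 180 mm, its origin under the middle; bridge (along y, top 86 mm high) on two posts 148 mm apart. The vertical screw is on the z axis, under the wrench's ratchet head (34 mm across, top 118 mm above the table). The handle reaches out over the -x side, above bare table and low things under 30 mm.
- round_grip (a point): Middle of the black rubber grip of that press's torque wrench: a level round bar, 26 mm in diameter, 110 mm long, axis 107 mm above the table. x points along the handle, away from the screw. With the handle straight, the screw axis lies 185 mm back along -x and the break-over hinge (vertical pin) 145 mm back; an 18 mm steel tube joins hinge and grip.
- round_screw (a joint): Turn of that press's screw with the wrench head, rad, growing clockwise seen from above. At 0.35 the straight handle points along the press's -x, square to the bridge; fully home is a solid stop at 0.70. Starts between 0 and 0.35. Until home it turns against steady friction of 0.5 N m (3 N at the grip) and stays where it is left.
- round_click (a joint): Bend of that wrench at its hinge, rad: 0 straight, growing clockwise. A spring keeps it straight until the push at mid-grip exceeds about 8 N, so only once the screw is home; then it yields at 8 to 11 N, to a hard stop at 0.42, and springs straight in about 0.5 s when let go. Broken over from 0.10 (6 degrees); above 0.36 it is being forced to the end of its travel.
- box_grip (a point): Middle of the grip of the identical wrench on the other, identical press, which holds a rectangular aluminium mould (145 x 100 mm). Axes and sizes as for the round one. To be left alone.

How it is judged:
By the outcome, as a careful person would: the job done as asked, in the order asked, and still so for the second after the job is handed in, with the robot touching nothing.
It also fails if it takes over 38 s, if anything falls off the work surface, if the arm or the gripper's body presses on something with over 40 N, if the wrist force passes 120 N, or if a joint passes its speed limit or range.

ROBOT

A 6-joint arm with a two-finger parallel gripper is mounted at the origin on the work surface. World frame = base frame: x ahead of the robot, y to its left, z up, the work surface at z = 0. Lengths are in m, angles in rad, forces in N, time in s.
With the tool pointing down it reaches from about 0.375 to 0.9 m from the base axis. Payload 3.1 kg.
Tool frame: the origin (TCP) lies on the centre line of the jaws, within the pads' length; the fingertips stand 19 mm ahead of it and the grasp point (between the pads) is the TCP (r.tip_reach is the distance from the TCP to the fingertips, in m); z points along the fingers, y is the line along which they close (so a half turn about z gives the same grasp; the last joint's range is limited). The gripper opens to 87 mm and grips with 3 to 60 N. Pads are 19 mm wide; open, the fingers measure 117 mm over their backs; the gripper's body (75 mm by 190 mm) begins 51 mm behind the grasp point.
Start: joints at [-1.482, 0.527, 1.433, -0, 1.181, -0.178], TCP at [0.165, -0.603, 0.215] pointing down, gripper open.
Joint ranges: [-3.08, 3.08], [-0.75, 2.2], [0.22, 2.44], [-1.43, 4.57], [0, 2.65], [-2.85, 2.85]. Speed limits (rad/s): [2.79, 2.79, 3.14, 3.14, 3.14, 3.14].

INTERFACE

Orientations are given as [roll, pitch, yaw] about the fixed x, y, z axes, in that order (R = Rz(yaw) Ry(pitch) Rx(roll)).
In Python, from station import r gives the robot as it stands.
- The arm moves only by the tool play_rows, never from a script. Its argument "deltas" is a list of rows, each a list of 3 entries, a list of its own where there are three numbers: the turn, a rotation vector about the tool's x, y, z in rad, then the shift along the tool's x, y, z in mm, then the gripper's target within -1 to 1 (shut at 1, half-way at 0, fully open at -1). A call has 1 to 8 rows; each row is the pose to reach, as a shift and turn from the pose commanded when the call began, along the tool's axes at that moment; what a row does not reach only later rows make up. A row lasts 1/12 s, in which the tool goes at most 41.7 mm and 7.16 degrees, less where a joint would pass 70% of its speed; a pose out of reach is approached as far as the arm can. A call with a gripper value outside its range is refused whole. The fingers move at their own pace and stop on an object; "squeeze" is the grip in N (left out, the last holds). Time passes only in rows, so rows that repeat a pose let the fingers close. It gives the time, the measured TCP pose, the force, the opening and the grip force at its end, in the units of the state.
- r.state(): the state, without advancing time (a new reading comes with each control period).
- r.snapshot(name): name is "side" or "top"; returns a dict with "pixels" (384x512x3 uint8, blue, green, red), "z_map" (384x512 float32, m along the optical axis (not along the pixel's ray), 0 where there is no reading), "camera_matrix" (3x3 intrinsics, pixels), "pose" (4x4, takes a point from camera to world coordinates). Camera axes: x right, y up, looking along -z (the intrinsics and any distortion apply to the point x, -y, -z); pixel columns grow to the right and rows downward; lengths in m; the calibration is good to about 2 mm. A picture is of the moment at which its call begins.
- r.hand_in(): hands the job in; it is judged then, once.
The state is a dict: "t": time; "joints": joint angles; "joint_vel": joint speeds; "joint_torque": joint torques, N m; "eef_pos": TCP position; "orientation": TCP orientation; "force": force on the tool from outside, world axes, zero at the start; "torque": the same for the moment, N m; "width": finger opening in m; "gripper_force": force on a finger pad.
Only numpy, scipy, OpenCV 4.12 (cv2) and the standard library are available. Lean on these libraries where they do the work, as an engineer would, in place of code of your own. Each camera call takes 0.05 s, during which the arm holds its last target. There are 200 camera calls.

## Working session

There is one attempt and no reset: what is moved stays moved. The work goes in short steps, Python scripts to look and compute and a tool call to move; the robot and the scene stay as the last step left them, time stands still between calls to the robot, and variables do not carry over. Pictures are saved under pics/ and viewed, at most 10 in all, crops included, and the job is handed in when it is done.

Besides the shell and the picture viewer there is one more tool, called after "Emit:" as name([rows], argument=value, ...), one row to a line, values as JSON. play_rows: Moves the arm, as the interface text tells. Its arguments: {"type":"object","properties":{"deltas":{"type":"array"},"squeeze":{"type":"number"}},"required":["deltas"]}

```bash
mkdir -p pics; ls; python3 - <<'E'
from station import r
import cv2,numpy as np
for n in("top","side"):
    s=r.snapshot(n); cv2.imwrite(f"pics/{n}0.png",s["pixels"]); np.savez(f"{n}0.npz",**s)
    print(n,s["camera_matrix"],s["pose"],s.keys())
print(r.state())
E
```

```text
pics
top [[379.96008729   0.         254.70511199]
 [  0.         379.96008729 189.87940063]
 [  0.           0.           1.        ]] [[-0.01686457  0.98774139 -0.15518551  0.4231707 ]
 [-0.99971139 -0.01931359 -0.01428694 -0.05899725]
 [-0.01710899  0.15489978  0.98778203  0.92993345]
 [ 0.          0.          0.          1.        ]] dict_keys(['pixels', 'z_map', 'camera_matrix', 'pose'])
side [[499.01329139   0.         250.95824133]
 [  0.         499.01329139 195.72881934]
 [  0.           0.           1.        ]] [[ 0.9859292   0.1163995  -0.1199782   0.41371686]
 [-0.16693352  0.72320955 -0.6701501  -0.87686505]
 [ 0.00876424  0.68074893  0.73246439  0.98324018]
 [ 0.          0.          0.          1.        ]] dict_keys(['pixels', 'z_map', 'camera_matrix', 'pose'])
{'t': 0.1, 'joints': array([-1.48147821e+00,  5.28399677e-01,  1.43375699e+00,  7.30646634e-06,
        1.18138706e+00, -1.78494275e-01]), 'joint_vel': array([-0.00031543, -0.00182943, -0.00304954, -0.00152109, -0.00035249,
       -0.00111578]), 'joint_torque': array([ 9.27249744e-07, -4.40985239e+01, -1.77151179e+01,  6.34504762e-02,
        5.33608091e-02, -3.22062181e-05]), 'eef_pos': array([ 0.16536308, -0.60204203,  0.21455869]), 'orientation': array([-3.13967378e+00, -3.53054353e-04,  2.67809275e-01]), 'force': array([0.28782769, 0.6730211 , 0.46826998]), 'torque': array([-0.02261107, -0.05830157,  0.00804721]), 'gripper_force': 0.0, 'width': 0.08717353607587262}
```

View pics/top0.png

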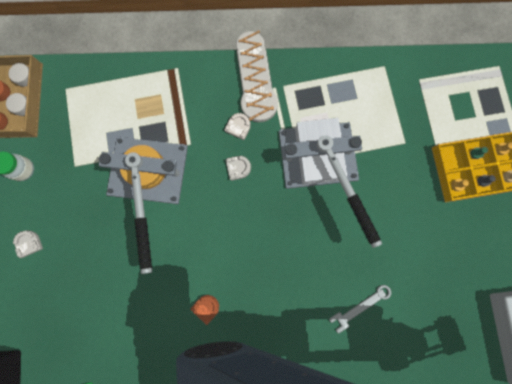

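View pics/side0.png

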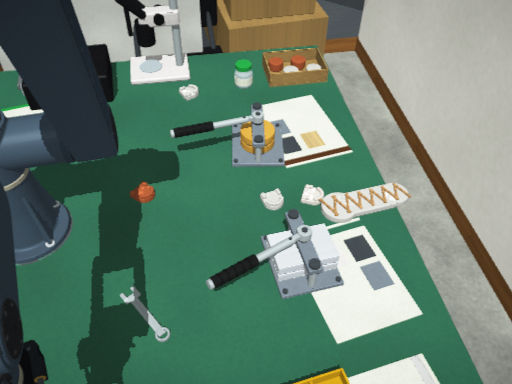

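The round flask's press is the left one in the top view: head at about (133,160), grip from (140,220) to (146,270). In that image, clockwise takes the handle to the left, which is +y. Next I'll measure it.

```bash
cat > h.py <<'E'
import numpy as np,cv2
def ray(s,u,v,z):
    K,P=s["camera_matrix"],s["pose"]
    d=P[:3,:3]@np.array([(u-K[0,2])/K[0,0],-(v-K[1,2])/K[1,1],-1]); o=P[:3,3]
    return o+d*(z-o[2])/d[2]
def cloud(s):
    K,P=s["camera_matrix"],s["pose"]; Z=s["z_map"]
    v,u=np.mgrid[:384,:512]
    c=np.stack([(u-K[0,2])/K[0,0]*Z,-(v-K[1,2])/K[1,1]*Z,-Z],-1)
    return c@P[:3,:3].T+P[:3,3]
def grip(s,zl=.09,zh=.135,c=None,R=.3):
    X=cloud(s); b=s["pixels"].max(2)
    m=(b<60)&(X[...,2]>zl)&(X[...,2]<zh)&(s["z_map"]>0)
    if c is not None: m&=np.hypot(X[...,0]-c[0],X[...,1]-c[1])<R
    n,l,st,_=cv2.connectedComponentsWithStats(m.astype(np.uint8))
    out=[]
    for i in range(1,n):
        if st[i,4]>80:
            p=X[l==i]; q=np.median(p,0); e=np.linalg.svd(p[:,:2]-p[:,:2].mean(0),full_matrices=False)[2][0]
            t=(p[:,:2]-p[:,:2].mean(0))@e
            mid=p[:,:2].mean(0)+e*(t.max()+t.min())/2
            out.append((mid.round(4),np.percentile(p[:,2],95).round(4),np.ptp(t).round(3),np.degrees(np.arctan2(-e[1],-e[0])).round(1)%180,st[i]))
    return out
E
python3 - <<'E'
from h import *
for n in("top","side"):
    s=dict(np.load(n+"0.npz"))
    for g in grip(s): print(n,*g)
    X=cloud(s); 
    m=(X[...,2]>.108)&(X[...,2]<.13)&(s["pixels"].min(2)>70)
    k,l,st,c=cv2.connectedComponentsWithStats(m.astype(np.uint8))
    for i in range(1,k):
        if st[i,4]>25: print("  head?",st[i],np.median(X[l==i],0).round(3))
s=dict(np.load("top0.npz"))
print("head",ray(s,133,160,.118),"grip ends",ray(s,140,220,.11),ray(s,146,270,.11),"posts",ray(s,105,159,.09),ray(s,169,166,.09))
E
```

```text
top [ 0.4845 -0.2771] 0.1205 0.106 24.0 [348 195  32  49 547]
top [0.4425 0.1946] 0.1203 0.106 8.5 [134 219  18  50 585]
  head? [317 135  39  62 574] [ 0.609 -0.224  0.114]
  head? [125 152  20  67 589] [0.575 0.213 0.114]
  head? [371 240  11   7  42] [ 0.432 -0.302  0.115]
  head? [141 267  10   6  44] [0.385 0.186 0.115]
side [0.3298 0.6407] 0.1343 0.058 4.7 [137  36  18  11 116]
side [0.1759 0.5992] 0.1037 0.197 98.2 [ 87  45  21  35 490]
side [0.444  0.1871] 0.1218 0.106 8.1 [174 122  40  15 353]
side [0.0583 0.0151] 0.1333 0.077 99.0 [ 34 177  10  31 152]
side [ 0.4882 -0.2865] 0.1222 0.109 24.1 [210 255  49  33 583]
  head? [481   0  31  29 209] [1.589 0.665 0.119]
  head? [172  36   9   8  45] [0.427 0.655 0.117]
  head? [213 110  51  17 300] [0.577 0.208 0.115]
  head? [170 129   5   8  29] [0.385 0.182 0.115]
  head? [256 225  56  36 513] [ 0.609 -0.23   0.116]
  head? [206 278   9  10  55] [ 0.432 -0.309  0.116]
head [0.62258155 0.21969221 0.118     ] grip ends [0.49072988 0.2027644  0.11      ] [0.38419813 0.18674703 0.11      ] posts [0.63314622 0.29364977 0.09      ] [0.61377145 0.14669632 0.09      ]
```

Emit:
play_rows([
  [[0, 0, -0.1], [31, -25, 0], 1],
  [[0, 0, -0.2], [62, -50, 0], 1],
  [[0, 0, -0.3], [93, -75, 0], 1],
  [[0, 0, -0.4], [124, -100, 0], 1],
  [[0, 0, -0.5], [155, -125, 0], 1],
  [[0, 0, -0.6], [186, -150, 0], 1],
  [[0, 0, -0.7], [217, -175, 0], 1],
  [[0, 0, -0.81], [248, -200, 0], 1],
], squeeze=10)

```text
t: 0.77
eef_pos: [0.3522, -0.3423, 0.2152]
orientation: [-3.141, -0.0, 1.082]
force: [0.7, -0.5, -0.2]
width: 0.0414
gripper_force: 0.0
```

```bash
cat >> h.py <<'E'
from scipy.spatial.transform import Rotation as Ro
def to(st,p,yaw):
    R=Ro.from_euler("xyz",st["orientation"]); T=Ro.from_euler("xyz",[np.pi,0,yaw])
    print("pos",st["eef_pos"].round(4),"yaw",st["orientation"].round(3),"t",st["t"],"F",st["force"].round(2),"w",st["width"],"q",st["joints"].round(2))
    print("shift mm",(1e3*R.inv().apply(np.array(p)-st["eef_pos"])).round(1),"turn",(R.inv()*T).as_rotvec().round(3))
E
python3 -c "
from h import *; from station import r
to(r.state(),[.45,.147,.2146],1.08)"
```

```text
pos [ 0.3522 -0.3423  0.2152] yaw [-3.141 -0.     1.082] t 0.7667 F [ 0.71 -0.48 -0.16] w 0.041400239412291914 q [-1.    0.35  1.76  0.    1.03 -0.51]
shift mm [ 477.9 -143.3    0.9] turn [-0.    -0.     0.002]
```

Emit:
play_rows([
  [[0, 0, 0], [36, -11, 0], 1],
  [[0, 0, 0], [72, -22, 0], 1],
  [[0, 0, 0], [108, -32, 0], 1],
  [[0, 0, 0], [144, -43, 0], 1],
  [[0, 0, 0], [180, -54, 0], 1],
  [[0, 0, 0], [216, -65, 0], 1],
  [[0, 0, 0], [252, -76, 0], 1],
  [[0, 0, 0], [288, -86, 0], 1],
])

```text
t: 1.43
eef_pos: [0.4117, -0.0478, 0.2153]
orientation: [-3.141, 0.0, 1.077]
force: [0.7, 0.0, -1.2]
width: 0.0009
gripper_force: 0.0
```

Emit:
play_rows([
  [[0, 0, 0], [36, -11, 0], 1],
  [[0, 0, 0], [72, -22, 0], 1],
  [[0, 0, 0], [108, -32, 0], 1],
  [[0, 0, 0], [144, -43, 0], 1],
  [[0, 0, 0], [180, -54, 0], 1],
  [[0, 0, 0], [189, -57, 0], 1],
  [[0, 0, 0], [189, -57, 0], 1],
  [[0, 0, 0], [189, -57, 0], 1],
])

```text
t: 2.1
eef_pos: [0.4508, 0.1435, 0.2151]
orientation: [-3.141, 0.001, 1.08]
force: [-0.2, -0.7, -0.5]
width: 0.0004
gripper_force: 0.0
```

```bash
python3 - <<'E'
from h import *; from station import r
to(r.state(),[.45,.147,.107],1.08)
s=r.snapshot("top"); cv2.imwrite("pics/t1.png",cv2.resize(s["pixels"][100:340,60:380],None,fx=2.4,fy=2.4))
for g in grip(s): print(*g)
for g in grip(r.snapshot("side")): print(*g)
E
```

```text
pos [0.4508 0.1435 0.2151] yaw [-3.141e+00  1.000e-03  1.080e+00] t 2.1 F [-0.2  -0.74 -0.45] w 0.00038492954815697733 q [ 0.07  0.33  1.8  -0.    1.02  0.56]
shift mm [  2.8  -2.3 108.1] turn [-0.001  0.001 -0.   ]
[ 0.4846 -0.2771] 0.1203 0.106 23.8 [348 195  31  49 544]
[0.33   0.6409] 0.134 0.058 5.2 [137  36  18  11 109]
[0.0703 0.5827] 0.1036 0.262 0.1 [  25   45   83   43 2834]
[0.4444 0.188 ] 0.1219 0.108 8.4 [174 121  40  17 375]
[0.0579 0.0034] 0.1336 0.095 90.0 [ 28 177  17  38 247]
[ 0.4879 -0.2867] 0.1222 0.108 24.2 [210 255  49  33 584]
```

Emit:
play_rows([
  [[0, 0, 0], [0, 0, 30], 1],
  [[0, 0, 0], [0, 0, 60], 1],
  [[0, 0, 0], [0, 0, 90], 1],
  [[0, 0, 0], [0, 0, 106], 1],
  [[0, 0, 0], [0, 0, 106], 1],
  [[0, 0, 0], [0, 0, 106], 1],
])

```text
t: 2.7
eef_pos: [0.451, 0.1422, 0.109]
orientation: [-3.14, 0.001, 1.075]
force: [0.9, 0.8, 0.7]
width: 0.0005
gripper_force: 0.0
```

```bash
python3 - <<'E'
from h import *; from station import r
to(r.state(),[.445,.17,.107],1.08)
s=r.snapshot("side"); cv2.imwrite("pics/s1.png",cv2.resize(s["pixels"][60:260,130:390],None,fx=3,fy=3))
H=np.array([.626,.2188])
# arc of tool centre: radius .185, lagging handle by 24 mm
for psi in (-8.3,0,10,20,27.6):
    a=np.radians(psi); u=np.array([-np.cos(a),np.sin(a)]); n=np.array([np.sin(a),np.cos(a)])
    d=13+9.5*np.cos(a-np.radians(28))+15*abs(np.sin(a-np.radians(28)))
    print(psi,H+.185*u-n*d*1e-3)
    to(r.state(),[*(H+.185*u-n*d*1e-3),.107],1.08)
E
```

```text
pos [0.451  0.1422 0.109 ] yaw [-3.140e+00  1.000e-03  1.075e+00] t 2.7 F [0.95 0.83 0.72] w 0.000493154970586983 q [ 0.07  0.5   1.91 -0.    0.73  0.56]
shift mm [ 21.6 -18.5   2. ] turn [-0.002  0.001 -0.005]
-8.3 [0.44720151 0.16286696]
pos [0.4519 0.1425 0.1099] yaw [ 3.141 -0.     1.076] t 2.75 F [-0.63 -0.64  1.61] w 0.000539716098583914 q [ 0.07  0.5   1.91 -0.    0.73  0.56]
shift mm [ 15.7 -13.8   2.9] turn [ 0.    -0.    -0.004]
0 [0.441      0.19036992]
pos [0.4519 0.1425 0.1099] yaw [ 3.141 -0.     1.076] t 2.75 F [-0.63 -0.64  1.61] w 0.000539716098583914 q [ 0.07  0.5   1.91 -0.    0.73  0.56]
shift mm [ 36.9 -32.4   2.9] turn [ 0.    -0.    -0.004]
10 [0.43917932 0.2246598 ]
pos [0.4519 0.1425 0.1099] yaw [ 3.141 -0.     1.076] t 2.75 F [-0.63 -0.64  1.61] w 0.000539716098583914 q [ 0.07  0.5   1.91 -0.    0.73  0.56]
shift mm [ 66.2 -50.2   2.9] turn [ 0.    -0.    -0.004]
20 [0.44377903 0.25905582]
pos [0.4519 0.1425 0.1099] yaw [ 3.141 -0.     1.076] t 2.75 F [-0.63 -0.64  1.61] w 0.000539716098583914 q [ 0.07  0.5   1.91 -0.    0.73  0.56]
shift mm [ 98.7 -62.5   2.9] turn [ 0.    -0.    -0.004]
27.6 [0.45157977 0.28447759]
pos [0.4519 0.1425 0.1099] yaw [ 3.141 -0.     1.076] t 2.75 F [-0.63 -0.64  1.61] w 0.000539716098583914 q [ 0.07  0.5   1.91 -0.    0.73  0.56]
shift mm [124.7 -67.8   2.9] turn [ 0.    -0.    -0.004]
```

View pics/s1.png

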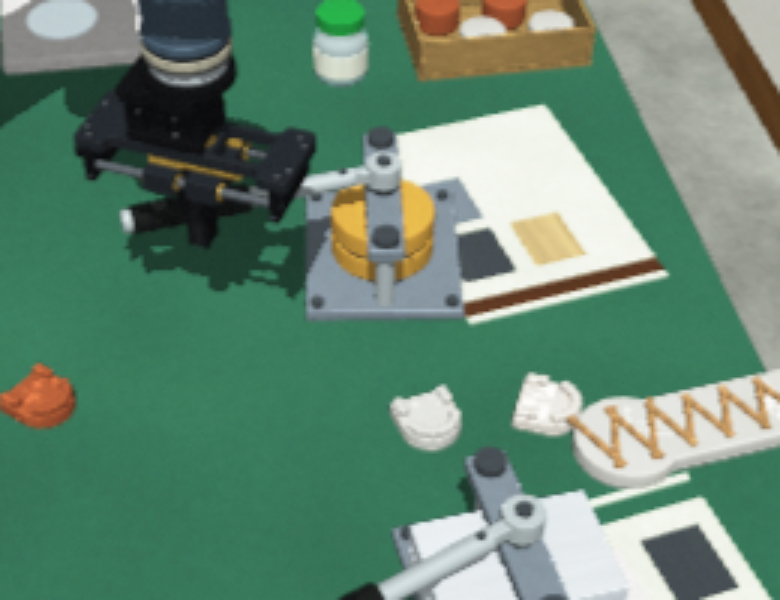

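The closed fingers (crop pixel ~(200,225)) stand clear on the -y side of the round press's grip, and the gripper body is above it. Now I'll push along the arc.

Emit:
play_rows([
  [[0, 0, 0], [5, -4, 0], 1],
  [[0, 0, 0], [10, -9, 0], 1],
  [[0, 0, 0], [15, -13, 0], 1],
  [[0, 0, 0], [19, -17, 0], 1],
  [[0, 0, 0], [24, -21, 0], 1],
  [[0, 0, 0], [28, -25, 0], 1],
  [[0, 0, 0], [33, -29, 0], 1],
  [[0, 0, 0], [37, -32, 0], 1],
])

```text
t: 3.42
eef_pos: [0.4414, 0.192, 0.1098]
orientation: [3.14, -0.001, 1.079]
force: [1.2, -2.8, 2.8]
width: 0.0003
gripper_force: 1.6
```

Emit:
play_rows([
  [[0, 0, 0], [4, -3, 0], 1],
  [[0, 0, 0], [9, -6, 0], 1],
  [[0, 0, 0], [14, -9, 0], 1],
  [[0, 0, 0], [19, -12, 0], 1],
  [[0, 0, 0], [24, -15, 0], 1],
  [[0, 0, 0], [29, -18, 0], 1],
  [[0, 0, 0], [29, -18, 0], 1],
])

```text
t: 4.0
eef_pos: [0.4387, 0.2267, 0.1095]
orientation: [3.142, -0.001, 1.078]
force: [2.3, -1.2, 1.7]
width: 0.0006
gripper_force: 1.2
```

```bash
python3 - <<'E'
from h import *; from station import r
to(r.state(),[.4438,.259,.107],1.08)
s=r.snapshot("side"); cv2.imwrite("pics/s2.png",cv2.resize(s["pixels"][60:260,130:390],None,fx=3,fy=3))
for g in grip(s): print(*g)
for g in grip(r.snapshot("top")): print(*g)
E
```

```text
pos [0.4387 0.2267 0.1095] yaw [ 3.142e+00 -1.000e-03  1.078e+00] t 4.0 F [ 2.29 -1.22  1.66] w 0.0005802777078667478 q [0.25 0.52 1.86 0.   0.76 0.74]
shift mm [ 30.9 -10.8   2.5] turn [ 0.    -0.001 -0.002]
[0.3292 0.6405] 0.1328 0.057 3.5 [137  37  18  10 107]
[0.0718 0.5815] 0.1036 0.256 2.4 [  22   45   86   43 2884]
[0.4401 0.232 ] 0.128 0.107 173.5 [172 113  39  11 338]
[0.0577 0.0023] 0.1326 0.1 90.3 [ 28 177  17  39 243]
[ 0.4883 -0.2866] 0.1222 0.108 23.9 [210 255  49  33 585]
[ 0.4844 -0.2772] 0.1201 0.106 23.9 [348 195  32  49 550]
[0.4839 0.2366] 0.1201 0.025 147.5 [117 218  14  13 113]
```

View pics/s2.png

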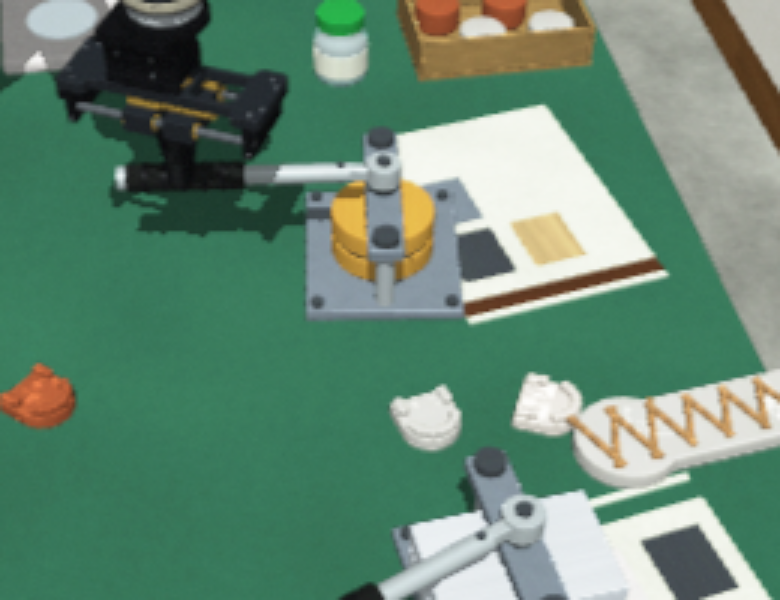

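The handle is being pushed straight, at about 7° past the world -x line, and the contact force is about 3 N. I'll continue towards home.

Emit:
play_rows([
  [[0, 0, 0], [5, -2, 0], 1],
  [[0, 0, 0], [10, -4, 0], 1],
  [[0, 0, 0], [15, -6, 0], 1],
  [[0, 0, 0], [20, -8, 0], 1],
  [[0, 0, 0], [25, -10, 0], 1],
  [[0, 0, 0], [30, -11, 0], 1],
  [[0, 0, 0], [30, -11, 0], 1],
])

```text
t: 4.68
eef_pos: [0.4431, 0.2583, 0.1094]
orientation: [-3.141, -0.0, 1.078]
force: [-0.3, -0.8, 2.1]
width: 0.0006
gripper_force: 1.0
```

Emit:
play_rows([
  [[0, 0, 0], [3, -1, 0], 1],
  [[0, 0, 0], [6, -1, 0], 1],
  [[0, 0, 0], [9, -2, 0], 1],
  [[0, 0, 0], [12, -2, 0], 1],
  [[0, 0, 0], [12, -2, 0], 1],
])

```text
t: 5.1
eef_pos: [0.4464, 0.2691, 0.1093]
orientation: [-3.14, 0.001, 1.078]
force: [-1.6, -1.5, 3.2]
width: -0.0
gripper_force: 1.5
```

Emit:
play_rows([
  [[0, 0, 0], [2, 0, 0], 1],
  [[0, 0, 0], [4, -1, 0], 1],
  [[0, 0, 0], [6, -1, 0], 1],
  [[0, 0, 0], [6, -1, 0], 1],
])

```text
t: 5.43
eef_pos: [0.4486, 0.2747, 0.1094]
orientation: [-3.141, 0.0, 1.078]
force: [-3.7, -1.7, 2.2]
width: 0.0006
gripper_force: 1.7
```

```bash
python3 - <<'E'
from h import *; from station import r
to(r.state(),[.4516,.2845,.107],1.08)
s=r.snapshot("side"); cv2.imwrite("pics/s3.png",cv2.resize(s["pixels"][60:260,130:390],None,fx=3,fy=3))
for g in grip(s,c=(.45,.28),R=.15): print(*g)
E
```

```text
pos [0.4486 0.2747 0.1094] yaw [-3.141  0.     1.078] t 5.4333 F [-3.71 -1.73  2.17] w 0.0005541243209622634 q [0.34 0.55 1.78 0.   0.81 0.83]
shift mm [10.  -2.   2.4] turn [-0.001  0.    -0.002]
[0.4503 0.2793] 0.1301 0.108 158.4 [175 101  38  14 320]
```

Emit:
play_rows([
  [[0, 0, 0], [3, 0, 0], 1],
  [[0, 0, 0], [6, 0, 0], 1],
  [[0, 0, 0], [6, 0, 0], 1],
])

```text
t: 5.73
eef_pos: [0.4517, 0.2802, 0.1094]
orientation: [-3.141, -0.0, 1.078]
force: [-3.8, -1.3, 4.3]
width: 0.0005
gripper_force: 1.9
```

Emit:
play_rows([
  [[0, 0, 0], [3, 0, 0], 1],
  [[0, 0, 0], [6, 0, 0], 1],
  [[0, 0, 0], [6, 0, 0], 1],
])

```text
t: 5.98
eef_pos: [0.4549, 0.2856, 0.1095]
orientation: [3.142, -0.001, 1.078]
force: [-3.4, -0.6, 2.9]
width: 0.0002
gripper_force: 1.9
```

```bash
python3 - <<'E'
from h import *; from station import r
to(r.state(),[.4516,.2845,.107],1.08)
s=r.snapshot("side"); cv2.imwrite("pics/s3b.png",cv2.resize(s["pixels"][60:260,130:390],None,fx=3,fy=3))
for g in grip(s,c=(.45,.28),R=.15): print(*g)
E
```

```text
pos [0.4549 0.2856 0.1095] yaw [ 3.142e+00 -1.000e-03  1.078e+00] t 5.9833 F [-3.41 -0.64  2.86] w 0.00023122508756456727 q [0.35 0.56 1.75 0.   0.83 0.84]
shift mm [-2.5 -2.4  2.5] turn [ 0.    -0.001 -0.002]
[0.4548 0.2908] 0.1307 0.108 155.2 [177  98  38  15 307]
```

Emit:
play_rows([
  [[0, 0, 0], [3, 0, 0], 1],
  [[0, 0, 0], [6, 0, 0], 1],
  [[0, 0, 0], [6, 0, 0], 1],
])

```text
t: 6.28
eef_pos: [0.4579, 0.2908, 0.1095]
orientation: [3.141, -0.001, 1.078]
force: [-3.8, -0.7, 3.6]
width: 0.0008
gripper_force: 1.9
```

Emit:
play_rows([
  [[0, 0, 0], [3, 0, 0], 1],
  [[0, 0, 0], [6, 0, 0], 1],
  [[0, 0, 0], [6, 0, 0], 1],
])

```text
t: 6.53
eef_pos: [0.4592, 0.2942, 0.1091]
orientation: [-3.141, 0.005, 1.079]
force: [-5.7, -5.7, 5.0]
width: 0.0008
gripper_force: 4.1
```

Emit:
play_rows([
  [[0, 0, 0], [3, 0, 0], 1],
  [[0, 0, 0], [6, 0, 0], 1],
  [[0, 0, 0], [6, 0, 0], 1],
])

```text
t: 6.78
eef_pos: [0.4616, 0.299, 0.1091]
orientation: [-3.14, 0.006, 1.079]
force: [-6.1, -6.8, 5.1]
width: 0.0003
gripper_force: 4.5
```

```bash
python3 - <<'E'
from h import *; from station import r
to(r.state(),[.4516,.2845,.107],1.08)
s=r.snapshot("side"); cv2.imwrite("pics/s4.png",cv2.resize(s["pixels"][70:200,140:320],None,fx=4.4,fy=4.4,interpolation=cv2.INTER_CUBIC))
for g in grip(s,c=(.45,.28),R=.15): print(*g)
E
```

```text
pos [0.4616 0.299  0.1091] yaw [-3.14   0.006  1.079] t 6.7833 F [-6.11 -6.83  5.08] w 0.0002999410131025441 q [ 0.37  0.58  1.71 -0.    0.85  0.87]
shift mm [-17.5  -2.    2.2] turn [-0.002  0.006 -0.001]
[0.4608 0.3041] 0.1283 0.112 150.5 [179  95  37  16 289]
```

View pics/s4.png

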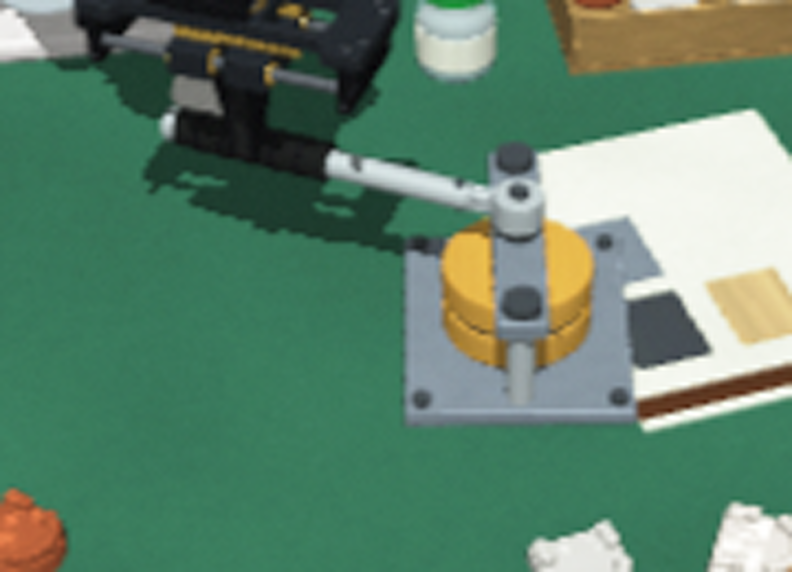

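The force jumped to about 9 N with the screw at its predicted home angle, so the handle is breaking over at the hinge (near (470,190) in the crop). The bend is about 0.06 so far, and I'm aiming for about 0.22.

Emit:
play_rows([
  [[0, 0, 0], [3, 0, 0], 1],
  [[0, 0, 0], [6, 0, 0], 1],
  [[0, 0, 0], [9, 1, 0], 1],
  [[0, 0, 0], [12, 1, 0], 1],
  [[0, 0, 0], [12, 1, 0], 1],
])

```text
t: 7.25
eef_pos: [0.4674, 0.309, 0.109]
orientation: [-3.139, 0.007, 1.079]
force: [-7.1, -6.1, 5.7]
width: 0.0004
gripper_force: 4.9
```

Emit:
play_rows([
  [[0, 0, 0], [3, 0, 0], 1],
  [[0, 0, 0], [6, 1, 0], 1],
  [[0, 0, 0], [9, 2, 0], 1],
  [[0, 0, 0], [9, 2, 0], 1],
  [[0, 0, 0], [9, 2, 0], 1],
])

```text
t: 7.67
eef_pos: [0.4722, 0.316, 0.1089]
orientation: [-3.137, 0.008, 1.078]
force: [-8.0, -6.3, 6.5]
width: 0.0003
gripper_force: 5.3
```

```bash
python3 - <<'E'
from h import *; from station import r
to(r.state(),[.458,.2915,.107],1.08)
s=r.snapshot("side"); cv2.imwrite("pics/s5.png",cv2.resize(s["pixels"][70:200,140:320],None,fx=4.4,fy=4.4,interpolation=cv2.INTER_CUBIC))
for g in grip(s,c=(.45,.3),R=.15): print(*g)
E
```

```text
pos [0.4722 0.316  0.1089] yaw [-3.137  0.008  1.078] t 7.6667 F [-7.96 -6.31  6.49] w 0.00025055416648365195 q [ 0.39  0.6   1.66 -0.    0.89  0.89]
shift mm [-28.3  -0.9   2.1] turn [-0.005  0.008 -0.002]
[0.4707 0.3218] 0.131 0.107 142.3 [184  90  34  19 269]
```

View pics/s5.png

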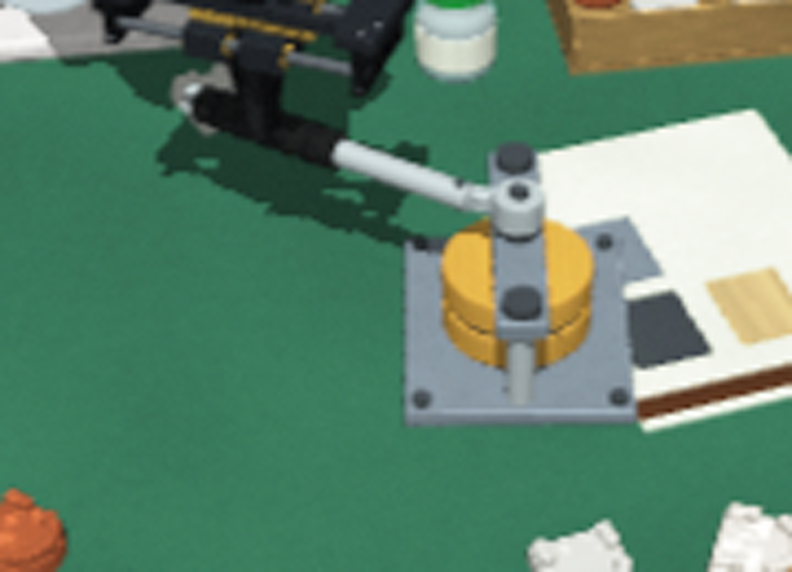

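The bend at the hinge (about (465,190)) is visible. The grip angle of 37.7° against about 27° at home gives roughly 0.19 rad, which is well inside 0.10–0.36. Easing off slowly.

Emit:
play_rows([
  [[0, 0, 0], [-3, 0, 0], 1],
  [[0, 0, 0], [-6, -1, 0], 1],
  [[0, 0, 0], [-9, -1, 0], 1],
  [[0, 0, 0], [-12, -2, 0], 1],
  [[0, 0, 0], [-15, -2, 0], 1],
  [[0, 0, 0], [-18, -2, 0], 1],
  [[0, 0, 0], [-21, -2, 0], 1],
  [[0, 0, 0], [-24, -2, 0], 1],
])

```text
t: 8.38
eef_pos: [0.4604, 0.296, 0.1091]
orientation: [-3.139, 0.005, 1.079]
force: [-6.1, -5.8, 5.5]
width: 0.0008
gripper_force: 4.5
```

Emit:
play_rows([
  [[0, 0, 0], [-2, 0, 0], 1],
  [[0, 0, 0], [-4, 0, 0], 1],
  [[0, 0, 0], [-7, 0, 0], 1],
  [[0, 0, 0], [-10, 0, 0], 1],
  [[0, 0, 0], [-15, 0, 0], 1],
  [[0, 0, 0], [-25, 0, 0], 1],
  [[0, 0, 0], [-40, 0, 0], 1],
  [[0, 0, 0], [-50, 0, 0], 1],
])

```text
t: 9.05
eef_pos: [0.4385, 0.2525, 0.1093]
orientation: [3.141, 0.0, 1.078]
force: [0.1, 0.6, 1.1]
width: 0.0006
gripper_force: 0.0
```

Emit:
play_rows([
  [[0, 0, 0], [-10, 0, 0], 1],
  [[0, 0, 0], [-10, 0, -30], 1],
  [[0, 0, 0], [-10, 0, -60], 1],
  [[0, 0, 0], [-10, 0, -100], 1],
  [[0, 0, 0], [-50, 20, -110], 1],
  [[0, 0, 0], [-90, 30, -110], 1],
  [[0, 0, 0], [-130, 40, -110], 1],
  [[0, 0, 0], [-160, 50, -110], 1],
])

```text
t: 9.72
eef_pos: [0.406, 0.0871, 0.2199]
orientation: [3.14, 0.0, 1.079]
force: [-0.7, 0.9, -0.3]
width: 0.0004
gripper_force: 0.0
```

```bash
python3 - <<'E'
from h import *; from station import r
to(r.state(),[.458,.2915,.107],1.08)
s=r.snapshot("side"); cv2.imwrite("pics/s6.png",cv2.resize(s["pixels"][70:200,140:320],None,fx=4.4,fy=4.4,interpolation=cv2.INTER_CUBIC))
for s in (s,r.snapshot("top")):
    for g in grip(s): print(*g)
E
```

```text
pos [0.406  0.0871 0.2199] yaw [3.14  0.    1.079] t 9.7167 F [-0.67  0.95 -0.31] w 0.00041242824631548293 q [-0.06  0.24  1.93 -0.    0.98  0.43]
shift mm [204.7 -50.9 112.8] turn [ 0.001  0.    -0.001]
[0.3186 0.6392] 0.1335 0.049 159.9 [137  39  14   8  82]
[0.0841 0.5862] 0.1037 0.266 166.3 [  36   45   72   42 2413]
[0.0578 0.0041] 0.1334 0.096 90.8 [ 29 177  16  38 235]
[ 0.4882 -0.2866] 0.1225 0.108 24.1 [210 255  49  33 584]
[ 0.4844 -0.2772] 0.1202 0.106 23.9 [348 195  32  49 546]
[0.4898 0.2918] 0.1201 0.044 153.7 [ 88 210  20  22 246]
```

View pics/s6.png

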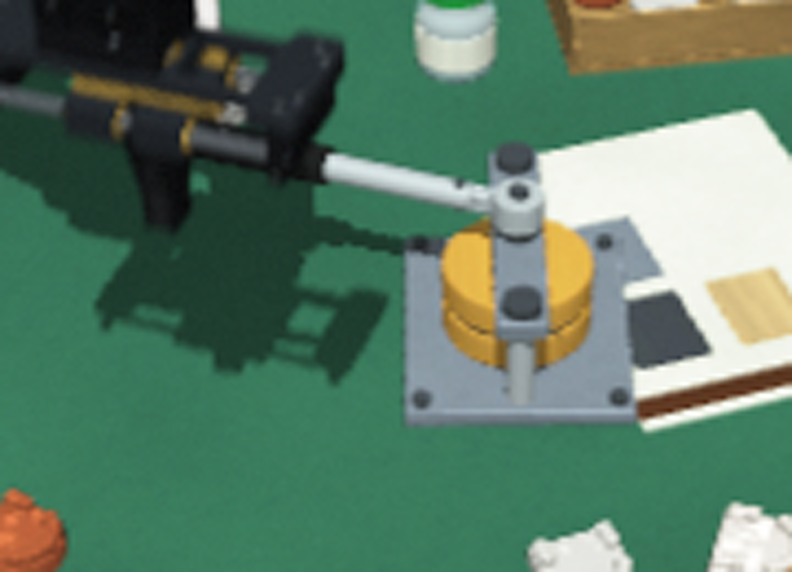

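The arm still hides the grip, so I'll move it further off to check.

Emit:
play_rows([
  [[0, 0, 0], [-30, 20, 0], 1],
  [[0, 0, 0], [-60, 40, 0], 1],
  [[0, 0, 0], [-90, 60, 0], 1],
  [[0, 0, 0], [-120, 80, 0], 1],
  [[0, 0, 0], [-150, 100, 0], 1],
  [[0, 0, 0], [-170, 115, 0], 1],
  [[0, 0, 0], [-170, 115, 0], 1],
  [[0, 0, 0], [-170, 115, 0], 1],
])

```text
t: 10.48
eef_pos: [0.4286, -0.116, 0.2193]
orientation: [3.141, -0.001, 1.075]
force: [-0.2, 0.1, 1.0]
width: 0.0005
gripper_force: 0.0
```

```bash
python3 - <<'E'
from h import *; from station import r
s=r.snapshot("top"); cv2.imwrite("pics/t6.png",cv2.resize(s["pixels"][120:290,50:230],None,fx=3.5,fy=3.5,interpolation=cv2.INTER_CUBIC))
for s in (r.snapshot("side"),s):
    for g in grip(s,c=(.45,.28),R=.15): print(*g)
for g in grip(s): print(*g)
H=np.array([.626,.2188]); print(r.state()["eef_pos"])
E
```

```text
[0.4612 0.3071] 0.1202 0.108 152.3 [ 74 210  34  50 610]
[ 0.4955 -0.2726] 0.1203 0.083 25.7 [348 195  27  35 377]
[0.4612 0.3071] 0.1202 0.108 152.3 [ 74 210  34  50 610]
[ 0.42763654 -0.11399153  0.21914527]
```

View pics/t6.png

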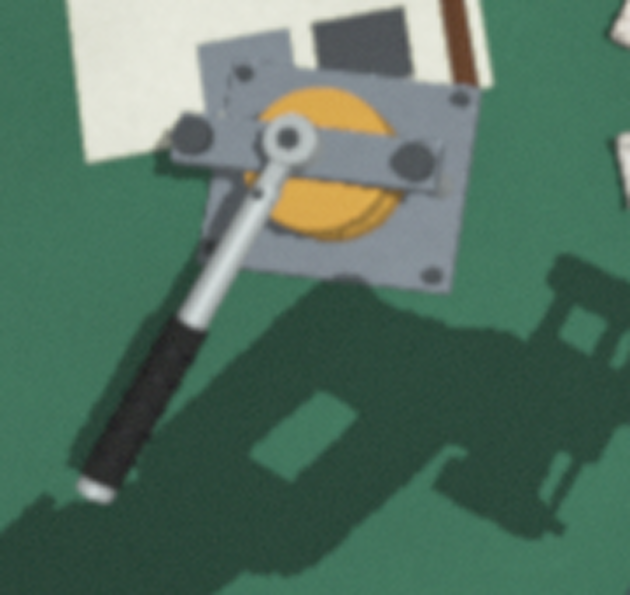

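The handle is straight from the head (288,138) to the grip end (97,490). Its angle is 27.7°, against 27.6° predicted for fully home. The arm is clear, so I'm handing in.

```bash
python3 -c "
from station import r; print(r.hand_in())"
```

```text
the job is handed in; nothing more can be done
None
```

I tightened the round-flask press to its stop: the wrench broke over at about 0.19 rad, then straightened when I let go, and the screw stayed at its home angle. I never touched the other wrench, and the job is handed in.

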